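Load the slide box under the shaker's spring flap

ROBOT

A 6-joint arm with a two-finger parallel gripper is mounted at the origin on a cart in front of the work surface, level with it; the furniture and walls round the work are solid. World frame = base frame: x ahead of the robot, y to its left, z up, the work surface at z = 0. Lengths are in m, angles in rad, forces in N, time in s.
With the tool pointing down it reaches from about 0.35 to 0.975 m from the base axis. Payload 7.1 kg.
Tool frame: the origin (TCP) lies at the very end of the fingers, on their centre line; the grasp point (between the pads) lies 19 mm behind it (bot.pinch_z is the distance from the TCP to the grasp point, in m); z points along the fingers, y is the line along which they close (so a half turn about z gives the same grasp; the last joint's range is limited). The gripper opens to 88 mm and grips with 3 to 60 N. Pads are 20 mm wide; open, the fingers measure 115 mm over their backs; the gripper's body (75 mm by 178 mm) begins 61 mm behind the grasp point.
Start: joints at [-1.15, 0.423, 1.63, -0, 1.089, -0.019], TCP at [0.266, -0.565, 0.223] pointing down, gripper open.
Joint ranges: [-3, 3], [-0.9, 2.11], [0.09, 2.58], [-1.31, 4.45], [0.11, 2.69], [-2.54, 2.54]. Speed limits (rad/s): [2.39, 2.39, 3.01, 3.14, 3.14, 3.14].

INTERFACE

Orientations are given as a unit quaternion [x, y, z, w].
In Python, from station import bot, kinematics, get_image, camera_params, job gives the robot as it stands. Calls block until the motion is done:
- bot.move_ptp(position, orientation): joint-space move of the TCP to a pose.
- bot.line_to(position, ori=None, velocity=0.15, max_force=None): straight line of the TCP; ori=None keeps the orientation; velocity is the mean speed in m/s. With max_force (N) it stops when the force on the tool has changed by that much, and returns True; else False.
- bot.move_j(angles): joint-space move.
- bot.move_gripper(opening): finger opening in m; the grip force is fixed at half the most; returns when the fingers have stopped.
- bot.sleep(seconds).
- kinematics.ik(position, orientation): joint angles nearest the present ones, or None.
- get_image(name): name is "scene" or "top"; returns (picture, depth): 400x640x3 uint8, blue, green, red; 400x640 float32, m along the optical axis (not along the pixel's ray), 0 where there is no reading.
- camera_params(name): a dict with "K" (3x3 intrinsics, pixels), "k1" (the pictures are not rectified: a ray, as slopes to the right and down, at radius r is drawn at 1 + k1 r^2 times it, then the intrinsics apply), "position" and "attitude" of the camera in the world. Camera axes: x right, y up, looking along -z (the intrinsics and any distortion apply to the point x, -y, -z); pixel columns grow to the right and rows downward; lengths in m; the calibration is good to about 2 mm. A picture is of the moment at which its call begins. camera_params takes no time and is no camera call.
A pose or a line that the arm cannot do raises bot.IKError and nothing moves.
- job.finish_job(): hands the job in; it is judged then, once.
Readings, each from a call of its own:
- bot.current_time_s(): time.
- bot.current_joint_positions(): joint angles.
- bot.current_dq(): joint speeds.
- bot.current_joint_torque(): joint torques, N m.
- bot.current_position(): TCP position.
- bot.current_eef_rot(): TCP orientation.
- bot.current_wrist_force(): force on the tool from outside, world axes, zero at the start.
- bot.current_moment(): the same for the moment, N m.
- bot.current_grip_width(): finger opening in m.
- bot.current_finger_force(): force on a finger pad.
Only numpy, scipy, OpenCV 4.12 (cv2) and the standard library are available. Lean on these libraries where they do the work, as an engineer would, in place of code of your own. Each camera call takes 0.05 s, during which the arm holds its last target. There are 200 camera calls.

TASK

Secure the small blue slide box on the bench shaker: press the long thumb plate down with one fingertip so that the spring flap swings up, and while you hold it down push the box along the lane under the flap with the other fingertip until it is fully home against the back stop. Then let the plate come up so that the flap closes onto the box. The box is only to be pushed, never lifted or carried; leave the things standing around where they are.

Things in the scene. Friction and masses are not known exactly. Their poses are not given: they have to be found in the camera images.
- shaker: Low white bench shaker, aluminium top plate 310 x 168 mm, fixed. Origin: on the worktop under the centre line of the box's lane; x points along the lane from the open front to the back stop, y left, z up. Top plate: z = 40 mm, x -183..+127, y -56..+112. Thumb plate on the left (+y) of the shaft, flap on the right.
- stop (a point): Middle of the back stop's face at the end of the lane, at shaker x = +100, y = 0, on the top plate (z = 40 mm). The stop is 30 mm high. The lane before it lies between two steel guide rails, 67 mm apart inside, 22 mm high, from shaker x = -30 to +102, with flared mouths from x = -70.
- shaft (a point): Point on the axis of the flap's shaft (6 mm thick, along shaker x from -182 to +112), at shaker x = 0, y = +45, z = 84 mm. Bearing blocks 16 mm wide at x = -178, +37 and +108 reach up to z = 92 mm.
- slide_box: Closed blue box, 60 (x) x 90 (y) x 40 (z) mm, about 0.2 kg, loose on the top plate in front of the flap. Origin: centre of underside. Its 90 mm side starts roughly along the lane (its y along shaker -x), up to 4 mm and 0.06 rad off; the rails straighten it when pushed. Home: centre at shaker x = +55, y = 0, rear end at +10, 35 mm before the flap, so the pushing finger never goes under the flap.
- flap_shaft (a joint): Angle of the sprung shaft carrying flap and thumb plate, rad: 0 shut (flap slopes down across the lane and blocks the box), growing as the thumb plate goes down and the flap rises; stop at 0.95. The box passes freely from about 0.65. With the flap resting on the box: about 0.56. The spring shuts it with 0.10 N m at 0, 0.25 N m at 0.9.
- plate_mid (a point): Ribbed grey plate 204 (along lane, shaker x -172..+32) x 50 x 4 mm on the shaft; pressed down (4 to 8 N) it lifts the flap. This point: middle of its top face, 38 mm from the shaft axis, at shaker x = -70. It rises away from the shaft by 0.31 - q rad at joint q. A fingertip 75 to 95 mm left of the lane centre can hold it and slide along x; at q = 0.8 it is there some 22 mm over the top plate.
- flap_edge (a point): Middle of the free edge of the steel spring flap, which is 50 (along the lane, shaker x +45..+95) x 68 x 3 mm; this point is 68 mm from the shaft axis, at shaker x = +70 mm. Shut, the flap slopes down towards it by 0.59 rad.
- brass_weight: Bystander: brass check weight, 27 mm across, 39 high, on the worktop near the shaker; origin under its centre.
- small_jar: Bystander: white screw-top jar, 44 mm across, 61 high; origin under its centre.
- marker: Bystander: marker pen 12 x 132 x 14 mm lying on the worktop; origin under its centre.
- tape: Bystander: roll of masking tape, 69 mm across, 19 high; origin under its centre.
- beaker: Bystander: clear beaker, 54 mm across, 70 high; origin under its centre.
- dropper: Bystander: brown dropper bottle, 42 mm across, 101 high; origin under its centre.
Things that resemble listed ones, but are neither listed nor needed, are in the scene too. What is meant by the slide_box is not orange, and is the smaller of those in its own colour.

How it is judged:
By the outcome, as a careful person would: the job done as asked, in the order asked, and still so for the second after the job is handed in, with the robot touching nothing.
It also fails if it takes over 35 s, if anything falls off the work surface, if the arm or the gripper's body presses on something with over 40 N, if the wrist force passes 120 N, or if a joint passes its speed limit or range.

## Working session

There is one attempt and no reset: what is moved stays moved. The work goes in short steps, each a Python script; the robot and the scene stay as the last script left them, time stands still between calls to the robot, and variables do not carry over. Pictures are saved under pics/ and viewed, at most 10 in all, crops included, and the job is handed in when it is done.

```bash
ls; mkdir -p pics; python3 - <<'E'
from station import bot,get_image,camera_params
import cv2,numpy as np
for n in("scene","top"):
    im,d=get_image(n); cv2.imwrite(f"pics/{n}0.png",im); np.savez(f"{n}0.npz",im=im,d=d)
    print(n,camera_params(n))
print(bot.current_time_s(),bot.current_eef_rot())
E
```

```text
pics
scene {'K': array([[372.57137742,   0.        , 319.53221965],
       [  0.        , 372.57137742, 196.44748009],
       [  0.        ,   0.        ,   1.        ]]), 'k1': 0.025585971503942675, 'position': array([-0.06947949, -0.34580131,  0.4730169 ]), 'attitude': array([ 0.45021908, -0.25427021, -0.43314813,  0.73826292])}
top {'K': array([[380.38603929,   0.        , 315.80030666],
       [  0.        , 380.38603929, 197.35640815],
       [  0.        ,   0.        ,   1.        ]]), 'k1': -0.09182383991544042, 'position': array([0.43166505, 0.01346984, 1.00877918]), 'attitude': array([-0.07301969,  0.06723725,  0.70962228, -0.69755537])}
0.1 [ 9.75919882e-01  2.18128204e-01 -1.37422036e-04 -6.71666532e-04]
```

View pics/scene0.png

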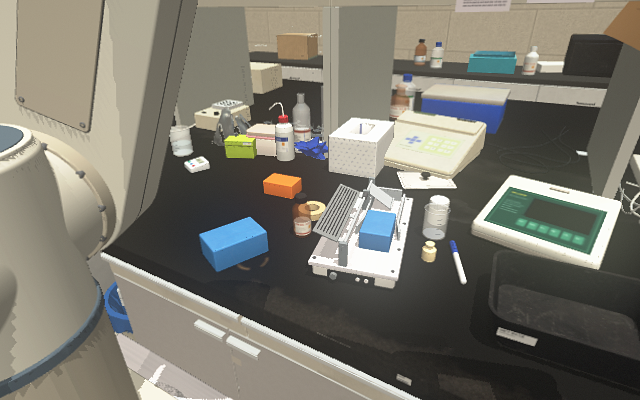

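View pics/top0.png

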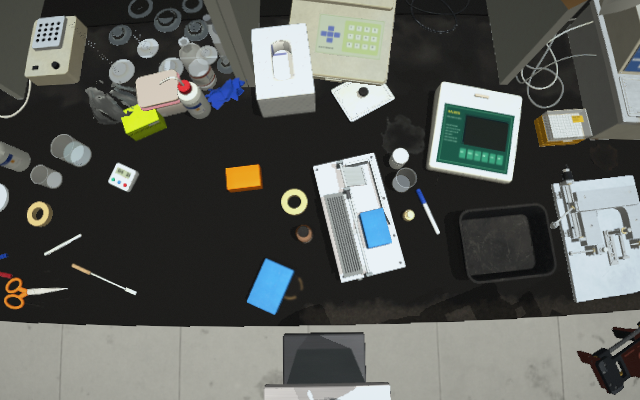

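The scene view shows the shaker with the small blue box in its lane at about (378,230), and the big blue box at (233,243). In the top view the shaker spans (315–405, 153–283), with the box at (376,228). The weight, jar, beaker and pen lie to its right at about (400–440, 155–235). The dropper is at (304,233) and the tape at (294,201).

```bash
cat > h.py <<'E'
import numpy as np,cv2
from scipy.spatial.transform import Rotation as R
from station import bot,kinematics,get_image,camera_params,job
def rays(n,uv):
    c=camera_params(n);K=c["K"]
    uv=np.asarray(uv,float).reshape(-1,1,2)
    p=cv2.undistortPoints(uv,K,np.array([c["k1"],0,0,0.]))[:,0]
    d=np.c_[p[:,0],-p[:,1],-np.ones(len(p))]
    return c["position"],R.from_quat(c["attitude"]).apply(d)
def onplane(n,uv,z):
    o,d=rays(n,uv); return o+d*((z-o[2])/d[:,2])[:,None]
def cloud(n,d):
    v,u=np.mgrid[:400,:640]; o,r=rays(n,np.c_[u.ravel(),v.ravel()])
    P=o+r*d.ravel()[:,None]; P[d.ravel()==0]=np.nan
    return P.reshape(400,640,3)
def blue(im,lo=0.0):
    h=cv2.cvtColor(im,cv2.COLOR_BGR2HSV); return cv2.inRange(h,(95,110,60),(120,255,255))
E
python3 - <<'E'
from h import *
for n,win in(("top",(300,150,415,290)),("scene",(300,170,420,290))):
    f=np.load(n+"0.npz");im,d=f["im"],f["d"];P=cloud(n,d)
    x0,y0,x1,y1=win
    w=np.zeros((400,640),bool);w[y0:y1,x0:x1]=1
    m=w&(abs(P[...,2]-0.04)<0.006)
    m=cv2.morphologyEx(m.astype(np.uint8),cv2.MORPH_OPEN,np.ones((2,2)))
    nl,lab,st,_=cv2.connectedComponentsWithStats(cv2.dilate(m,np.ones((5,5))))
    k=1+np.argmax(st[1:,4]);mm=(m>0)&(lab==k)
    print(n,"plate",mm.sum(),np.median(P[mm],0))
    uv=np.argwhere(mm)[:,::-1]; q=onplane(n,uv,0.04)
    print(" rect",cv2.minAreaRect(q[:,:2].astype(np.float32)*1000),"\n",cv2.boxPoints(cv2.minAreaRect(q[:,:2].astype(np.float32)*1000)))
    b=(blue(im)>0)&w
    if n=="top": b&=(P[...,2]>0.06)
    tb=b&(P[...,2]>0.072)
    uv=np.argwhere(tb)[:,::-1];q=onplane(n,uv,0.08)
    print(" box top",tb.sum(),np.median(P[tb],0),cv2.minAreaRect(q[:,:2].astype(np.float32)*1000))
    # heights map picture
    z=np.nan_to_num(P[...,2]);c=cv2.applyColorMap(np.uint8(np.clip(z/0.13*255,0,255)),cv2.COLORMAP_JET)
    a=cv2.resize(im[y0-10:y1+10,x0-15:x1+60],None,fx=3,fy=3,interpolation=cv2.INTER_CUBIC)
    cv2.imwrite(f"pics/{n}_crop.png",a)
    if n=="top":
        c[m>0]=(255,255,255)
        cv2.imwrite("pics/top_z.png",cv2.resize(c[y0-10:y1+10,x0-15:x1+60],None,fx=3,fy=3,interpolation=cv2.INTER_NEAREST))
E
```

```text
top plate 3886 [nan nan nan]
 rect ((576.1958618164062, -89.96050262451172), (308.40386962890625, 169.62998962402344), 12.486531257629395) 
 [[ 407.30347  -40.49167]
 [ 443.97913 -206.10938]
 [ 745.08826 -139.42934]
 [ 708.4126    26.18837]]
 box top 886 [ 0.53958205 -0.12444025  0.08058282] ((540.4872436523438, -124.48657989501953), (89.06272888183594, 60.48497009277344), 11.780144691467285)
scene plate 3401 [nan nan nan]
 rect ((568.9684448242188, -93.7379150390625), (314.9427490234375, 166.47064208984375), 12.239736557006836) 
 [[ 397.43042  -45.77895]
 [ 432.72266 -208.46556]
 [ 740.5065  -141.69688]
 [ 705.21423   20.98973]]
 box top 782 [ 0.52757674 -0.12978566  0.08016144] ((530.8727416992188, -129.36119079589844), (99.53881072998047, 58.763282775878906), 11.798269271850586)
```

View pics/top_crop.png

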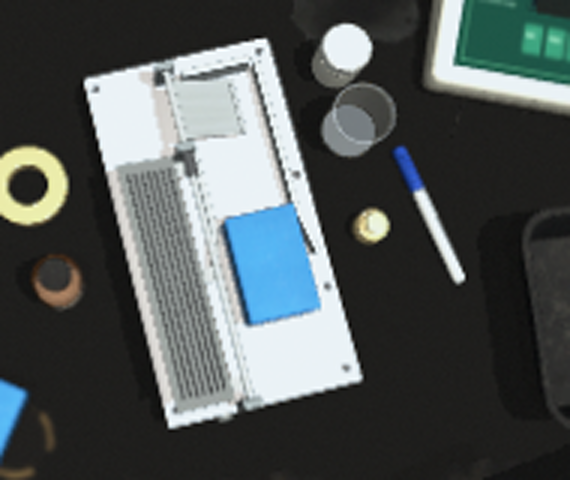

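View pics/scene_crop.png

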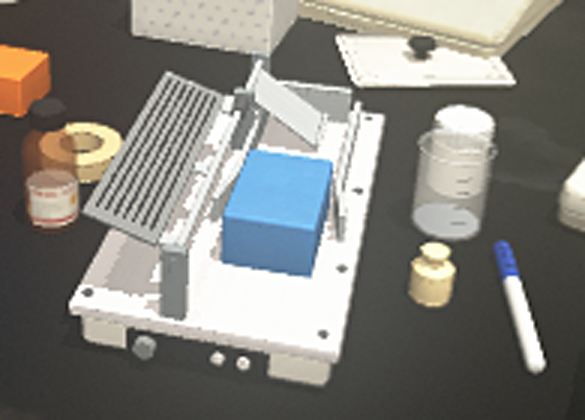

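The top view gives plate centre (576.2, -90.0) mm and yaw about 12.4°. The measured size is 308 x 170 mm against the true 310 x 168. That puts the shaker origin at about (0.610, -0.111) and the box at shaker (-70, +2). The crops confirm the flap is shut and the thumb plate is clear. My plan is to straddle the shaft with finger A at y=+85 on the plate and finger B at y≈0 behind the box.

```bash
cat >> h.py <<'E'
PSI=np.radians(12.4); O=np.array([0.6096,-0.1113])
Q=[np.cos(PSI/2),np.sin(PSI/2),0,0]
def W(x,y,z):
    c,s=np.cos(PSI),np.sin(PSI); return [O[0]+(c*x-s*y)/1e3,O[1]+(s*x+c*y)/1e3,z/1e3]
def S(p):
    c,s=np.cos(PSI),np.sin(PSI); d=(np.asarray(p)[:2]-O)*1e3; return np.r_[c*d[0]+s*d[1],-s*d[0]+c*d[1],p[2]*1e3]
def shot(tag):
    for n,(x0,y0,x1,y1) in(("scene",(280,150,450,300)),):
        im,d=get_image(n); cv2.imwrite(f"pics/{tag}_{n}.png",cv2.resize(im[y0:y1,x0:x1],None,fx=4,fy=4,interpolation=cv2.INTER_CUBIC))
E
python3 - <<'E'
from h import *
for p in((-135,42.5,200),(-135,42.5,64),(6,42.5,64)): print(kinematics.ik(W(*p),Q))
bot.move_gripper(0.0715)
bot.move_ptp(W(-135,42.5,200),Q)
print(bot.line_to(W(-135,42.5,115),velocity=0.12,max_force=15))
f0=bot.current_wrist_force()
print(bot.line_to(W(-135,42.5,64),velocity=0.05,max_force=25))
print(S(bot.current_position()),f0,bot.current_wrist_force(),bot.current_grip_width(),bot.current_time_s())
shot("press")
E
```

```text
[-2.32598095e-01  2.40294977e-01  1.96449165e+00 -4.44089210e-16
  9.36806024e-01  1.12177740e+00]
[-2.32598095e-01  4.77212470e-01  2.04103405e+00 -4.44089210e-16
  6.23346133e-01  1.12177740e+00]
[-1.32005322e-01  6.13362478e-01  1.74818257e+00 -4.44089210e-16
  7.80047604e-01  1.22237018e+00]
False
False
[-134.51330393   42.2026562    63.83315031] [-0.7666314   0.53402154 -0.9424214 ] [ 0.23605636 -0.80506572  6.54499138] 0.07173159956858843 4.4583
```

View pics/press_scene.png

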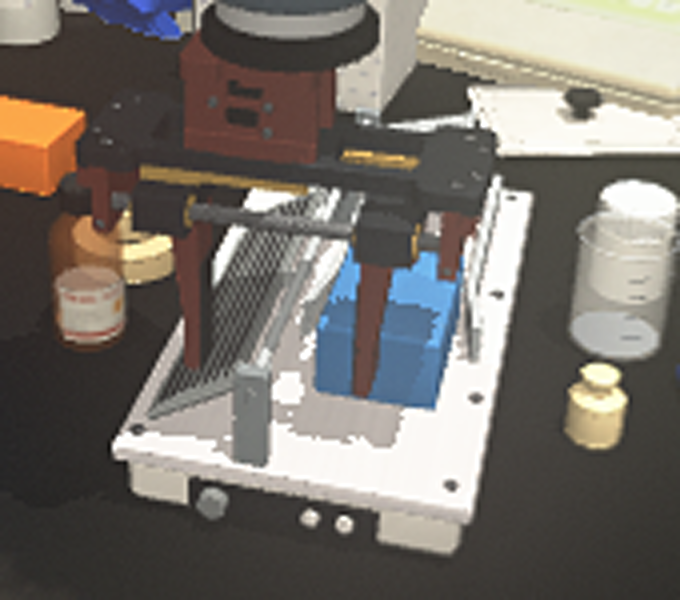

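The picture shows the left finger at (190,350) holding the thumb plate down with about 7 N. The right finger at (368,380) is just behind the box. Next is the push.

```bash
python3 - <<'E'
from h import *
hit=False
for x in (-90,-45,-12):
    hit=bot.line_to(W(x,42.5,64),velocity=0.05,max_force=20)
    print(hit,S(bot.current_position()).round(1),bot.current_wrist_force().round(1))
    if hit: break
if not hit:
    print(bot.line_to(W(8,42.5,64),velocity=0.02,max_force=10))
print(S(bot.current_position()).round(1),bot.current_wrist_force().round(1),bot.current_time_s())
shot("home")
im,d=get_image("top");P=cloud("top",d);np.savez("top1.npz",im=im,d=d)
b=(blue(im)>0)&(P[...,2]>0.072);b[:,:300]=0;b[:150]=0;b[:,420:]=0
print(b.sum())
E
```

```text
False [-92.7  43.8  62.7] [-5.2  2.1  5. ]
False [-47.5  43.7  62.6] [-6.   1.7  4.5]
False [-13.9  43.6  62.6] [-3.9  2.   3.9]
True
[-0.8 43.8 62.6] [-1.1  0.1  5.7] 8.1583
0
```

View pics/home_scene.png

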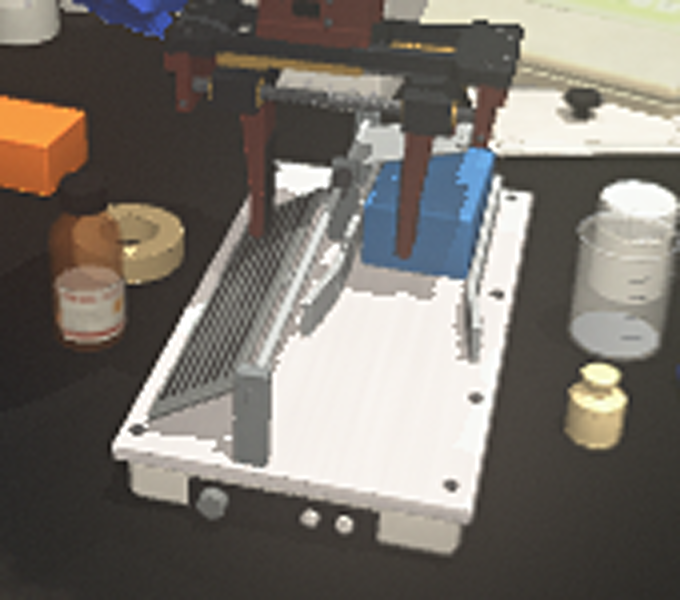

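The box is in the lane under the raised flap, and the push stopped at x=-0.8 mm against an expected 0. I'll press once more to confirm it's seated, back off slightly, release the plate slowly and look.

```bash
python3 - <<'E'
from h import *
print(bot.line_to(W(9,42.5,64),velocity=0.02,max_force=18),S(bot.current_position()).round(1),bot.current_wrist_force().round(1))
x=S(bot.current_position())[0]
bot.line_to(W(x-5,42.5,64),velocity=0.03)
bot.line_to(W(x-5,42.5,110),velocity=0.05)
bot.line_to(W(x-60,42.5,210),velocity=0.15)
bot.move_ptp([0.30,-0.50,0.25],Q)
shot("rel")
im,d=get_image("top");cv2.imwrite("pics/rel_top.png",cv2.resize(im[140:290,290:450],None,fx=4,fy=4,interpolation=cv2.INTER_CUBIC))
P=cloud("top",d)
b=(blue(im)>0);b[:,:300]=0;b[:150]=0;b[:,405:]=0;b[280:]=0
q=onplane("top",np.argwhere(b)[:,::-1],0.08)
s=np.array([S(p) for p in q]);print(b.sum(),s.min(0).round(1),np.percentile(s,[2,98],axis=0).round(1),s.max(0).round(1))
print(bot.current_time_s(),bot.current_wrist_force().round(1))
E
```

```text
True [-0.9 43.9 62.7] [-1.7 -0.8  6.6]
438 [  7.2 -29.9  80. ] [[  8.8 -28.3  80. ]
 [ 99.9  31.4  80. ]] [101.4  33.1  80. ]
12.7333 [-0.  -0.2  0.1]
```

View pics/rel_scene.png

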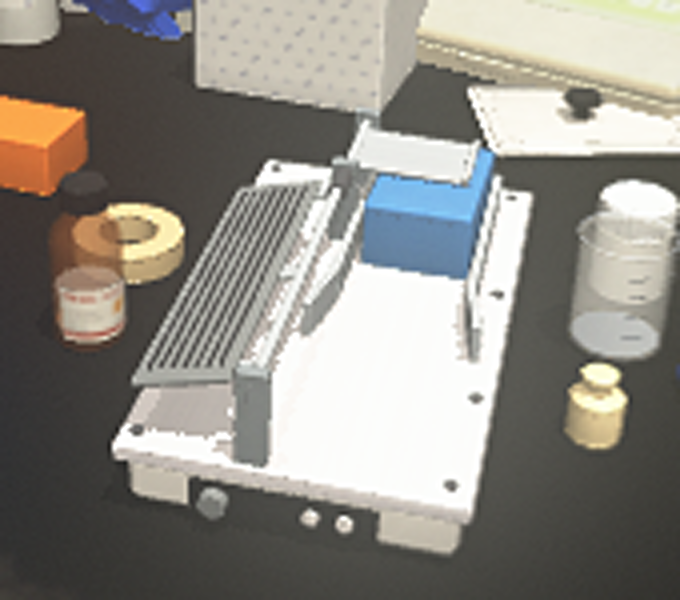

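View pics/rel_top.png

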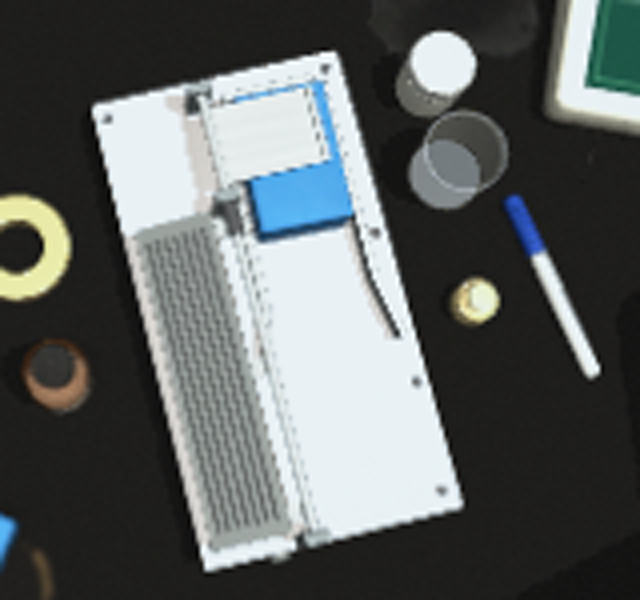

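Both views show the flap resting on the box. The box spans x≈9 to 100 mm in the shaker frame, so its front is at the back stop. The bystanders look unmoved, and the arm is clear.

```bash
python3 -c "
from station import job
print(job.finish_job())"
```

```text
the job is handed in; nothing more can be done
None
```

The slide box is home against the back stop with the flap closed onto it, the arm is clear and the bystanders look unmoved; the job was handed in at about 13 s of the 35 s allowed.

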